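Build a gear set up on its storage spindle

TASK

Stack the loose gear set on the upright spindle in its build order so that it can be sold as one set: first the large gear with its hub upwards, as it lies, then the spacer ring, then the small gear, and the hexagonal nut last, on top. Thread each over the spindle and lower it until it rests flat on what is below, rather than letting it drop down the spindle, and leave the other goods on the table where they lie.

Things in the scene. Friction and masses are not known exactly. Their poses are not given: they have to be found in the camera images.
- spindle: Fixed stand: a dark round base disc, 100 mm across and 14 mm thick, with an upright plain steel post of 18 mm diameter in its centre. The post stands 64 mm above the disc (top 78 mm above the table); its last 4 mm taper to 10 mm diameter. No thread. Origin: centre of the base's underside, on the table; z up along the post.
- large_gear: Loose steel gear, 90 mm across the teeth (26 teeth), toothed disc 12 mm thick, with a smooth round hub of 44 mm diameter standing 16 mm above the disc (28 mm tall in all). A 30 mm bore goes right through. It lies flat, hub up; its hub is what to grip. Origin: on the axis at the underside; z up through the hub. About 0.5 kg.
- spacer: Loose plain steel ring, 42 mm outside diameter, 30 mm bore, 14 mm tall, lying flat. Origin: on the axis at the underside; z along the axis. About 0.08 kg.
- small_gear: Loose flat steel gear without hub, 65 mm across its 20 short teeth (62 mm between them), 30 mm bore, 14 mm thick, lying flat. Origin: on the axis at the underside; z along the axis. About 0.2 kg.
- hex_nut: Loose large hexagonal steel nut, 46 mm across the flats, about 53 mm across the corners, 30 mm opening right through, no thread (it slips over the post), 14 mm tall, lying flat. Origin: on the axis at the underside; z along the axis; its x axis points square out of one flat, and there is a flat every 60 degrees from it. About 0.11 kg.
- lens: Bystander, leave it: round clear glass lamp lens, 60 mm across, 16 mm tall, loose. Origin: centre of the underside.
- plug: Bystander, leave it: spark plug lying along its x axis, 22 mm wide, 20 mm tall, reaching from 34 mm behind to 58 mm ahead of its origin (underside, below the steel body), loose.
- tail_lamp: Bystander, leave it: red tail lamp, 85 x 34 mm (x, y), 24 mm tall, loose. Origin: centre of the underside.
- piston: Bystander, leave it: aluminium engine piston standing upright, 70 mm across, 56 mm tall, loose. Origin: centre of the underside.
- carton: Bystander, leave it: closed cardboard carton, 60 x 60 x 60 mm, loose. Origin: centre of the underside.
Things that resemble listed ones, but are neither listed nor needed, are in the scene too. Leave any red look-alike of the hex_nut alone.

How it is judged (in metres and radians):
On the way, in this order (a step that is already met when the one before it is completed fails the run):
1. the large gear is on the spindle, lying flat and released, its underside 14 mm above the table (horizontal distance between large_gear and spindle below 0.009 m and z of large_gear in the frame of spindle between 0.01 and 0.018 m and angle between large_gear's own z axis and vertical below 0.15 rad and contact force between the fingers and large_gear below 0.2 N), for 0.2 s.
2. the spacer ring is on the spindle, lying flat and released, its underside 42 mm above the table (horizontal distance between spacer and spindle below 0.009 m and z of spacer in the frame of spindle between 0.038 and 0.046 m and angle between spacer's own z axis and vertical below 0.15 rad and contact force between the fingers and spacer below 0.2 N), for 0.2 s.
3. the small gear is on the spindle, lying flat and released, its underside 56 mm above the table (horizontal distance between small_gear and spindle below 0.009 m and z of small_gear in the frame of spindle between 0.052 and 0.06 m and angle between small_gear's own z axis and vertical below 0.15 rad and contact force between the fingers and small_gear below 0.2 N), for 0.2 s.
4. the hexagonal nut is on the spindle, lying flat and released, its underside 70 mm above the table (horizontal distance between hex_nut and spindle below 0.009 m and z of hex_nut in the frame of spindle between 0.066 and 0.074 m and angle between hex_nut's own z axis and vertical below 0.15 rad and contact force between the fingers and hex_nut below 0.2 N), for 0.2 s.
At the end, for the whole second after the job is handed in: On the spindle, from the bottom up: large gear (hub up), spacer ring, small gear, hexagonal nut. Each is within 9 mm of the spindle's axis, level to 0.15 rad, its underside within 4 mm of 14, 42, 56 and 70 mm above the table respectively, released and at rest (all of step 1 and all of step 2 and all of step 3 and all of step 4 and linear speed of each of large_gear, spacer, small_gear, hex_nut below 0.02 m/s); the robot touches nothing.
It fails at once if another of the goods (lens, spark plug, tail lamp, piston or carton) was pushed more than 30 mm from its place (distance of any of lens, plug, tail_lamp, piston, carton from where it was at the start of the episode above 0.03 m).
It fails at once if a part was dropped down the spindle (faster than 0.6 m/s on the post) instead of being lowered ((horizontal distance between large_gear and spindle below 0.012 m and z of large_gear in the frame of spindle below 0.078 m and linear speed of large_gear above 0.6 m/s) or (horizontal distance between spacer and spindle below 0.012 m and z of spacer in the frame of spindle below 0.078 m and linear speed of spacer above 0.6 m/s) or (horizontal distance between small_gear and spindle below 0.012 m and z of small_gear in the frame of spindle below 0.078 m and linear speed of small_gear above 0.6 m/s) or (horizontal distance between hex_nut and spindle below 0.012 m and z of hex_nut in the frame of spindle below 0.078 m and linear speed of hex_nut above 0.6 m/s)).
It also fails if it takes over 106 s, if anything falls off the work surface, if the arm or the gripper's body presses on something with over 40 N, if the wrist force passes 120 N, or if a joint passes its speed limit or range.

ROBOT

A 6-joint arm with a two-finger parallel gripper is mounted at the origin on the work surface. World frame = base frame: x ahead of the robot, y to its left, z up, the work surface at z = 0. Lengths are in mm, angles in rad, forces in N, time in s.
With the tool pointing down it reaches from about 275 to 750 mm from the base axis. Payload 10.2 kg.
Tool frame: the origin (TCP) lies at the very end of the fingers, on their centre line; the grasp point (between the pads) lies 19 mm behind it; z points along the fingers, y is the line along which they close (so a half turn about z gives the same grasp; the last joint's range is limited). The gripper opens to 85 mm and grips with 20 to 120 N. Pads are 22 mm wide; open, the fingers measure 114 mm over their backs; the gripper's body (76 mm by 85 mm) begins 54 mm behind the grasp point. The pads swing forward as they close: fully open they stand 13 mm farther back than shut.
Start: joints at [0.929, 0.313, 1.498, -0, 1.331, -0.223], TCP at [213.512, 479.629, 231.294] pointing down, gripper open.
Joint ranges: [-2.94, 2.94], [-0.97, 2.17], [0.19, 2.56], [-1.23, 4.37], [0.02, 3.11], [-2.88, 2.88]. Speed limits (rad/s): [2.39, 2.39, 3.01, 3.14, 3.14, 3.14].

INTERFACE

Orientations are given as a unit quaternion [w, x, y, z].
In Python, from rig import * gives the robot as it stands. The module is installed in compiled form; this text tells all that it offers.
- The arm moves only by the shell command python3 -m crank 'ROWS' [FORCE]. ROWS is JSON, a list that holds one entry, the list of rows, each a list of 7 numbers: the shift along the tool's x, y, z in units of 25 mm (1.0 is 25 mm), then the turn, a rotation vector about the tool's x, y, z in units of 8 degrees (1.0 is 8 degrees), then the finger opening in mm, from 0 to 85.4. A call has exactly 8 rows; each row shifts and turns the commanded pose from where the row before left it, along the tool's axes as they then stand; what a row does not reach is not made up. A row lasts 1/10 s, in which the tool goes at most 50 mm and 8.59 degrees, less where a joint would pass 70% of its speed; a pose out of reach is approached as far as the arm can. A call is refused whole if a number of a shift passes 1 or a number of a turn 1, either way. A call with a gripper value outside its range is refused whole. The fingers move at their own pace and stop on an object; FORCE is the grip in N (left out, the last holds). Time passes only in rows, so rows that do not move let the fingers close, or fill a call up. It gives the time, the measured TCP pose, the force, the opening and the grip force at its end, in the units of the state.
- sense(): the state, without advancing time (a new reading comes with each control period).
- capture(name): name is "scene" or "top" or "wrist"; returns the picture (480x640x3 uint8, blue, green, red); there is no depth.
- camera_model(name): a dict with "fx", "fy", "cx", "cy" (pixels), "world_from_camera" (4x4, takes a point from camera to world coordinates); the wrist camera has in their place "T_tool_cam" (4x4, takes a point from camera to tool coordinates, whose origin is the TCP and whose axes are the flange's). Camera axes: x right, y up, looking along -z (the intrinsics and any distortion apply to the point x, -y, -z); pixel columns grow to the right and rows downward; lengths in mm; the calibration is good to about 2 mm. A picture is of the moment at which its call begins: read the wrist's pose just before it. camera_model takes no time and is no camera call.
- finish_job(): hands the job in; it is judged then, once.
The state is a dict: "time_s": time; "joints": joint angles; "dq": joint speeds; "tau": joint torques, N m; "eef_pos": TCP position; "ee_rot": TCP orientation; "force": force on the tool from outside, world axes, zero at the start; "wrist_torque": the same for the moment, N m; "grip_width": opening from 0.0 (shut) to 1.0 (fully open); "grip_force": force on a finger pad.
Only numpy, scipy, OpenCV 4.12 (cv2) and the standard library are available. Lean on these libraries where they do the work, as an engineer would, in place of code of your own. Each camera call takes 0.05 s, during which the arm holds its last target. There are 200 camera calls.

## Working session

There is one attempt and no reset: what is moved stays moved. The work goes in short steps, Python scripts to look and compute and a shell command to move; the robot and the scene stay as the last step left them, time stands still between calls to the robot, and variables do not carry over. Pictures are saved under pics/ and viewed, at most 17 in all, crops included, and the job is handed in when it is done.

```bash
mkdir -p pics; python3 - <<'E'
from rig import *
import cv2
s=sense();print({k:s[k] for k in("time_s","eef_pos","ee_rot","force","grip_width")})
for n in("top","scene"):
    cv2.imwrite(f"pics/{n}0.png",capture(n));m=camera_model(n);print(n,m)
print(camera_model("wrist"))
E
```

```text
{'time_s': 0.0, 'eef_pos': array([213.34886338, 479.42132915, 230.73866592]), 'ee_rot': array([-2.86903354e-04,  2.07897776e-01,  9.78150344e-01, -5.80036106e-04]), 'force': array([0.12375532, 0.20710913, 0.58736774]), 'grip_width': 1.0014636478772532}
top {'fx': 602.5093202052676, 'fy': 602.5093202052676, 'cx': 324.2943978556803, 'cy': 236.0241888856908, 'world_from_camera': array([[ 2.79428409e-02,  9.79746103e-01, -1.98284572e-01,
         2.64129996e+02],
       [-9.99606629e-01,  2.69101838e-02, -7.90127703e-03,
        -1.79778293e+01],
       [-2.40537110e-03,  1.98427357e-01,  9.80112646e-01,
         1.13211906e+03],
       [ 0.00000000e+00,  0.00000000e+00,  0.00000000e+00,
         1.00000000e+00]])}
scene {'fx': 440.69623038616186, 'fy': 440.69623038616186, 'cx': 315.72426452866483, 'cy': 239.3300024939752, 'world_from_camera': array([[ 8.93128650e-01, -3.43509117e-01,  2.90383714e-01,
         7.49746063e+02],
       [ 4.49664786e-01,  6.65962531e-01, -5.95227257e-01,
        -4.60544324e+02],
       [ 1.10813161e-02,  6.62189847e-01,  7.49254170e-01,
         6.53321262e+02],
       [ 0.00000000e+00,  0.00000000e+00,  0.00000000e+00,
         1.00000000e+00]])}
{'fx': 350.2278107721721, 'fy': 350.2278107721721, 'cx': 318.6206851755712, 'cy': 241.29343075932087, 'T_tool_cam': array([[ 3.58137207e-04,  9.65020811e-01,  2.62173047e-01,
         6.71971959e+01],
       [ 9.99999908e-01, -2.84235192e-04, -3.19805182e-04,
         9.15523656e-01],
       [-2.34099850e-04,  2.62173137e-01, -9.65020824e-01,
        -1.44090538e+02],
       [ 0.00000000e+00,  0.00000000e+00,  0.00000000e+00,
         1.00000000e+00]])}
```

View pics/top0.png

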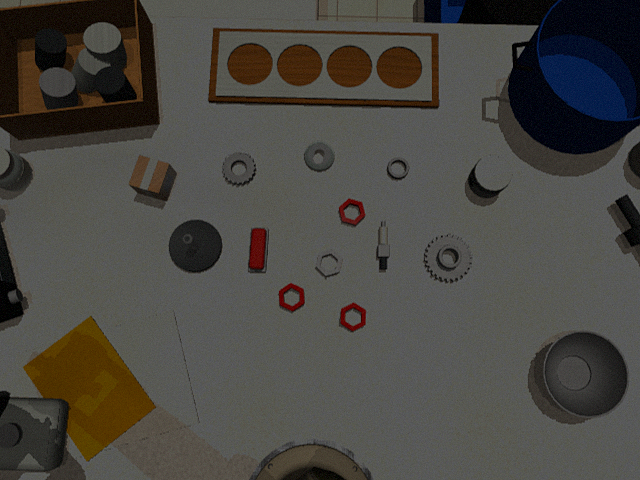

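View pics/scene0.png

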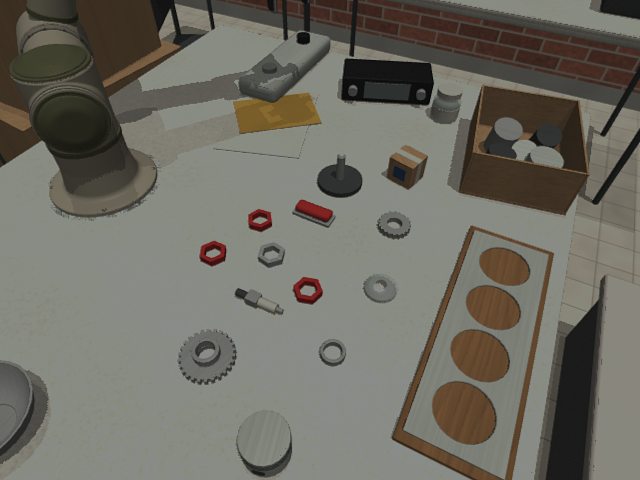

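The top view shows the large gear at (448,257), the spindle base at (195,245) with its post at (187,238), and the carton at (152,177). The tail lamp is at (258,250), the plug at (383,246) and the piston at (490,175).
Candidates:
- **Spacer:** the plain ring at (398,168). The domed disc at (319,156) is the lens.
- **Small gear:** (239,168), toothed and without a hub.
- **Nut:** the grey one at (329,264). The red ones at (351,212), (291,297) and (352,317) are look-alikes.

Next I measure these and check them in a close crop.

```bash
cat > h.py <<'E'
import numpy as np,cv2
from rig import *
from scipy.spatial.transform import Rotation as R
def cam(n,s=None):
    m=camera_model(n);K=(m['fx'],m['fy'],m['cx'],m['cy'])
    if n!='wrist': return K,m['world_from_camera']
    T=np.eye(4);q=s['ee_rot'];T[:3,:3]=R.from_quat([q[1],q[2],q[3],q[0]]).as_matrix();T[:3,3]=s['eef_pos']
    return K,T@m['T_tool_cam']
def cast(uv,z,K,T):
    uv=np.atleast_2d(np.float64(uv))
    d=np.c_[(uv[:,0]-K[2])/K[0],-(uv[:,1]-K[3])/K[1],-np.ones(len(uv))]@T[:3,:3].T
    o=T[:3,3];return o+d*((z-o[2])/d[:,2])[:,None]
def proj(p,K,T):
    c=(np.atleast_2d(p)-T[:3,3])@T[:3,:3]
    return np.c_[K[2]+K[0]*c[:,0]/-c[:,2],K[3]-K[1]*c[:,1]/-c[:,2]]
E
python3 - <<'E'
from h import *
im=cv2.imread('pics/top0.png');K,T=cam('top')
g=im.astype(int)
print('table',im[285,240],im[230,450])
bg=np.stack([cv2.medianBlur(im[:,:,i],131) for i in range(3)],2).astype(int)
d=np.abs(g-bg).max(2);m=(d>14).astype(np.uint8)
S={'gear':(448,257,12),'spacer':(398,168,14),'small':(239,168,14),'nut':(329,264,14),'base':(195,245,14)}
v=cv2.convertScaleAbs(im,alpha=2)
for n,(u,w,h) in S.items():
    r=38;cr=np.zeros_like(m);cr[w-r:w+r,u-r:u+r]=m[w-r:w+r,u-r:u+r]
    cs,_=cv2.findContours(cr,cv2.RETR_EXTERNAL,cv2.CHAIN_APPROX_NONE)
    c=min([c for c in cs if cv2.contourArea(c)>80],key=lambda c:np.hypot(*(c.mean(0)[0]-(u,w))))
    P=cast(c[:,0],h,K,T)[:,:2].astype(np.float32);e,ra=cv2.minEnclosingCircle(P)
    f=cv2.fitEllipse(P);print(n,'encl',np.round(e),round(2*ra),'ell',np.round(f[0]),np.round(f[1]))
    cv2.drawContours(v,[c],-1,(0,255,0),1)
print('post top',cast((187,238),78,K,T))
cv2.imwrite('pics/crop1.png',cv2.resize(v[130:300,140:500],None,fx=2.2,fy=2.2,interpolation=2))
E
```

```text
table [87 89 90] [82 87 84]
gear encl [ 456. -245.] 54 ell [ 455. -243.] [46. 49.]
spacer encl [ 626. -148.] 49 ell [ 627. -146.] [42. 46.]
small encl [617. 161.] 73 ell [618. 162.] [63. 69.]
nut encl [383.  38.] 41 ell [383.  37.] [18. 38.]
base encl [465. 233.] 108 ell [465. 235.] [100. 103.]
post top [[467.06177891 235.37931689  78.        ]]
```

View pics/crop1.png

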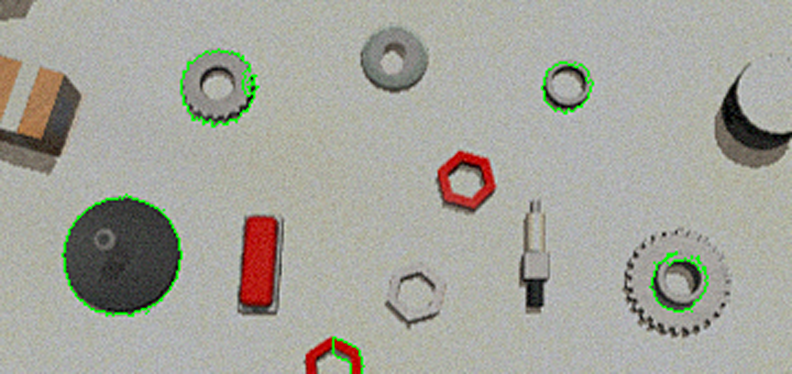

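The crop confirms the choices: the grey nut at (416,294), the plain ring at (568,87), the hubless gear at (217,86), the hubbed gear at (678,280) and the spindle at (105,240). Now I turn the tool to the world axes and cross to the large gear.

```bash
python3 -m crank '[[[0,0,0,0,0,-1,85],[0,0,0,0,0,-1,85],[0,0,0,0,0,-1,85],[-0.33,-1,0,0,0,0,85],[-0.33,-1,0,0,0,0,85],[-0.33,-1,0,0,0,0,85],[-0.33,-1,0,0,0,0,85],[-0.33,-1,0,0,0,0,85]]]' 40
python3 -m crank '[[[-0.33,-1,0,0,0,0,85],[-0.33,-1,0,0,0,0,85],[-0.33,-1,0,0,0,0,85],[-0.33,-1,0,0,0,0,85],[-0.33,-1,0,0,0,0,85],[-0.33,-1,0,0,0,0,85],[-0.33,-1,0,0,0,0,85],[-0.33,-1,0,0,0,0,85]]]'
python3 -m crank '[[[-0.33,-1,0,0,0,0,85],[-0.33,-1,0,0,0,0,85],[-0.33,-1,0,0,0,0,85],[-0.33,-1,0,0,0,0,85],[-0.33,-1,0,0,0,0,85],[-0.33,-1,0,0,0,0,85],[-0.33,-1,0,0,0,0,85],[-0.33,-1,0,0,0,0,85]]]'
python3 -m crank '[[[-0.33,-1,0,0,0,0,85],[-0.33,-1,0,0,0,0,85],[-0.33,-1,0,0,0,0,85],[-0.33,-1,0,0,0,0,85],[-0.33,-1,0,0,0,0,85],[-0.33,-1,0,0,0,0,85],[-0.33,-1,0,0,0,0,85],[-0.33,-1,0,0,0,0,85]]]'
python3 - <<'E'
from h import *
s=sense();im=capture('wrist');cv2.imwrite('pics/w1.png',im);np.save('w1.npy',np.r_[s['eef_pos'],s['ee_rot']])
K,T=cam('wrist',s);print(s['eef_pos'],s['ee_rot'],proj([[455,-243,28],[455,-243,12]],K,T))
cv2.imwrite('pics/w1v.png',cv2.convertScaleAbs(im,alpha=1.8))
E
```

```text
time_s: 0.9
eef_pos: [254.8, 353.5, 231.0]
ee_rot: [-0.0, -0.0, 1.0, -0.0]
force: [0.4, 0.3, 0.3]
grip_width: 0.992
grip_force: 0.0
time_s: 1.7
eef_pos: [320.8, 153.6, 231.2]
ee_rot: [-0.0, -0.0, 1.0, -0.0]
force: [0.5, 0.3, 0.5]
grip_width: 0.993
grip_force: 0.0
time_s: 2.5
eef_pos: [386.8, -46.4, 231.1]
ee_rot: [-0.0, 0.0, 1.0, 0.0]
force: [0.5, 0.4, 0.5]
grip_width: 0.994
grip_force: 0.0
time_s: 3.3
eef_pos: [452.9, -246.3, 231.0]
ee_rot: [-0.0, 0.0, 1.0, 0.0]
force: [-0.5, 0.6, 1.0]
grip_width: 0.995
grip_force: 0.0
[ 452.92642218 -246.34303024  230.96053757] [-2.54234603e-04  2.80296750e-05  9.99999940e-01  2.35120745e-04] [[320.51857977 216.97053899]
 [320.42506095 214.00774557]]
```

View pics/w1v.png

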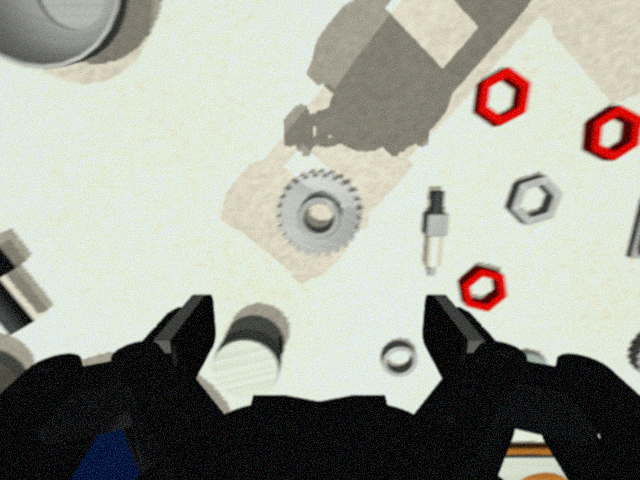

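The wrist view puts the gear's toothed disc at centre (319,213), which casts to about (454.5, −244). That agrees with the top view. I descend and grip the hub.

```bash
python3 -m crank '[[[-0.06,0.08,1,0,0,0,70],[0,0,1,0,0,0,70],[0,0,1,0,0,0,70],[0,0,1,0,0,0,70],[0,0,1,0,0,0,70],[0,0,1,0,0,0,70],[0,0,1,0,0,0,70],[0,0,0.8,0,0,0,60]]]' 50
python3 -m crank '[[[0,0,0.3,0,0,0,60],[0,0,0.3,0,0,0,60],[0,0,0.3,0,0,0,60],[0,0,0,0,0,0,60],[0,0,0,0,0,0,35],[0,0,0,0,0,0,35],[0,0,0,0,0,0,35],[0,0,0,0,0,0,35]]]' 50
python3 -m crank '[[[0,0,0,0,0,0,35],[0,0,0,0,0,0,35],[0,0,-0.2,0,0,0,35],[0,0,-0.3,0,0,0,35],[0,0,-0.5,0,0,0,35],[0,0,-1,0,0,0,35],[0,0,-1,0,0,0,35],[0,0,0,0,0,0,35]]]' 60
python3 - <<'E'
from h import *
s=sense();im=capture('wrist');print(s['eef_pos'],s['grip_width'],s['grip_force'],s['force'])
cv2.imwrite('pics/w2v.png',cv2.convertScaleAbs(im,alpha=1.8))
E
```

```text
time_s: 4.15
eef_pos: [453.8, -242.8, 34.7]
ee_rot: [-0.001, -0.0, 1.0, 0.001]
force: [0.6, -0.7, 0.5]
grip_width: 0.705
grip_force: 0.0
time_s: 4.95
eef_pos: [454.7, -243.8, 14.8]
ee_rot: [0.001, -0.0, 1.0, -0.001]
force: [-2.4, -1.3, 6.5]
grip_width: 0.483
grip_force: 51.5
time_s: 5.75
eef_pos: [455.7, -244.4, 92.2]
ee_rot: [0.002, -0.0, 1.0, -0.002]
force: [0.4, 0.0, -5.6]
grip_width: 0.475
grip_force: 62.2
[ 455.70556515 -244.43017065   92.19276505] 0.4747989380191937 62.18070052389521 [ 3.53117433e-01  1.38970503e-03 -5.59191517e+00]
```

View pics/w2v.png

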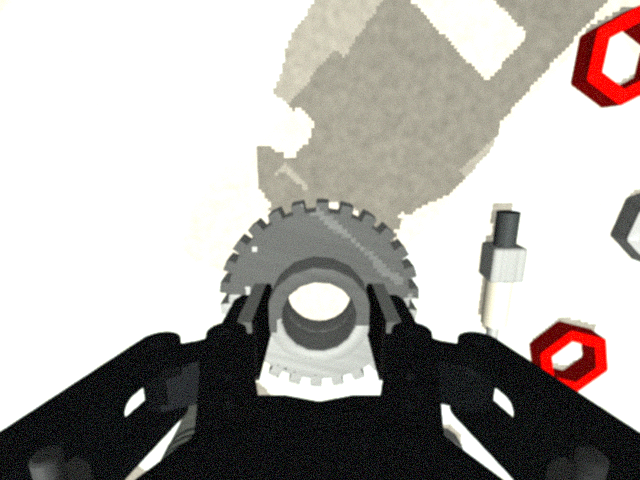

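The gear is held by the hub, with its bore at about (320,308) in this view. I lift it, carry it towards the spindle and stop short to measure the post.

```bash
python3 -m crank '[[[0,0,-1,0,0,0,35],[0,0.5,-0.8,0,0,0,35],[0,1,0,0,0,0,35],[0,1,0,0,0,0,35],[0,1,0,0,0,0,35],[0,1,0,0,0,0,35],[0,1,0,0,0,0,35],[0,1,0,0,0,0,35]]]' 60
python3 -m crank '[[[-0.2,1,0,0,0,0,35],[-0.2,1,0,0,0,0,35],[0,1,0,0,0,0,35],[0,1,0,0,0,0,35],[0,1,0,0,0,0,35],[0,1,0,0,0,0,35],[0,1,0,0,0,0,35],[0,1,0,0,0,0,35]]]' 60
python3 -m crank '[[[0,1,0,0,0,0,35],[0,0.5,0,0,0,0,35],[0,0,0,0,0,0,35],[0,0,0,0,0,0,35],[0,0,0,0,0,0,35],[0,0,0,0,0,0,35],[0,0,0,0,0,0,35],[0,0,0,0,0,0,35]]]' 60
python3 - <<'E'
from h import *
s=sense();im=capture('wrist');print(s['eef_pos'],s['grip_width'],s['grip_force'],s['force'],s['ee_rot'])
cv2.imwrite('pics/w3.png',im)
K,T=cam('wrist',s);z=s['eef_pos'][2]-14.7
print('hub from view2 offset (same rel pose):',cast((320,307.5),z+28,K,T))
print('post pred',proj([[466,235,78],[466,235,14]],K,T))
cv2.imwrite('pics/w3v.png',cv2.convertScaleAbs(im,alpha=1.8))
E
```

```text
time_s: 6.6
eef_pos: [453.5, -79.5, 132.4]
ee_rot: [-0.001, 0.0, 1.0, 0.001]
force: [0.5, -0.8, -5.7]
grip_width: 0.482
grip_force: 63.3
time_s: 7.4
eef_pos: [463.4, 120.2, 132.4]
ee_rot: [-0.001, 0.0, 1.0, 0.0]
force: [0.3, 0.2, -5.2]
grip_width: 0.475
grip_force: 63.3
time_s: 8.2
eef_pos: [464.3, 156.4, 133.8]
ee_rot: [0.0, 0.0, 1.0, -0.0]
force: [0.2, -0.1, -4.7]
grip_width: 0.482
grip_force: 63.3
[464.34928904 156.36046368 133.84419992] 0.4822156124870821 63.27151064935606 [ 0.16184729 -0.08884273 -4.7365516 ] [ 5.34220095e-05  1.93998693e-04  9.99999980e-01 -1.43980326e-05]
hub from view2 offset (same rel pose): [[461.13426018 158.16271106 147.14419992]]
post pred [[447.10204259 263.79328777]
 [417.96699773 237.12497819]]
```

View pics/w3v.png

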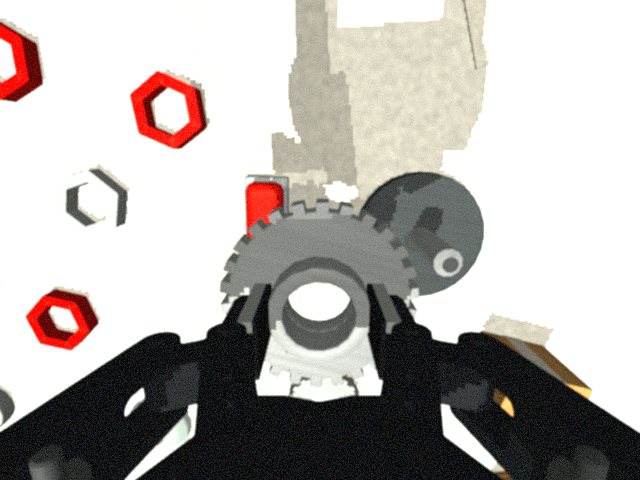

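The view shows the post tip at about (450,263) and the base disc at about (423,234), close to the prediction. I zoom in to pin down the bore and the post tip.

```bash
python3 - <<'E'
import cv2
im=cv2.imread('pics/w3.png')[220:370,260:490]
cv2.imwrite('pics/w3c.png',cv2.resize(cv2.convertScaleAbs(im,alpha=2.2),None,fx=3.4,fy=3.4,interpolation=2))
E
```

```text
(no output)
```

View pics/w3c.png

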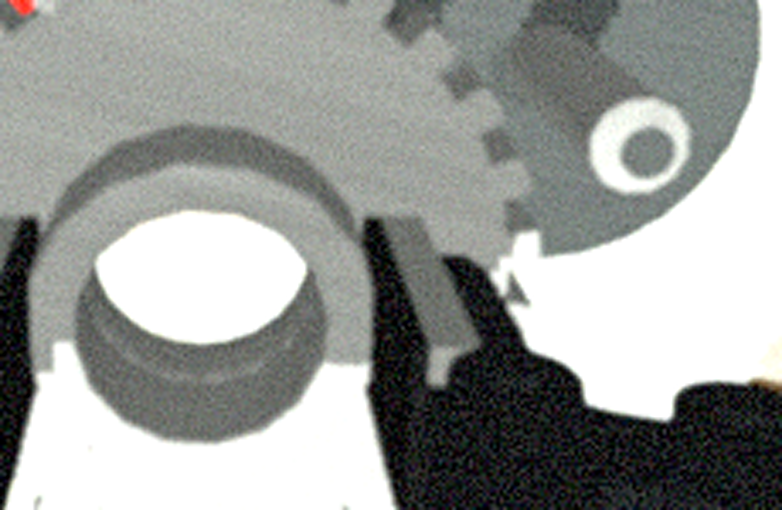

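```bash
python3 - <<'E'
from h import *
s=sense();K,T=cam('wrist',s);t=s['eef_pos'];z=t[2]-14.7
b=cast((319.3,315.9),z+28,K,T)[0];p=cast((450.6,264.4),78,K,T)[0]
print(t,b-t,p,p-b,(p-b)/25)
E
```

```text
[464.31261965 156.43320163 133.79816559] [ 0.55605502  1.51830498 13.3       ] [466.31680964 237.20110236  78.        ] [  1.44813496  79.24959575 -69.09816559] [ 0.0579254   3.16998383 -2.76392662]
```

```bash
python3 -m crank '[[[-0.06,0.8,0,0,0,0,35],[0,0.9,0,0,0,0,35],[0,0.9,0,0,0,0,35],[0,0.57,0,0,0,0,35],[0,0,0,0,0,0,35],[0,0,0.5,0,0,0,35],[0,0,0.5,0,0,0,35],[0,0,0.5,0,0,0,35]]]' 60
python3 -m crank '[[[0,0,0.5,0,0,0,35],[0,0,0.5,0,0,0,35],[0,0,0.5,0,0,0,35],[0,0,0.5,0,0,0,35],[0,0,0.3,0,0,0,35],[0,0,0.2,0,0,0,35],[0,0,0.1,0,0,0,35],[0,0,0,0,0,0,35]]]' 60
```

```text
time_s: 9.05
eef_pos: [465.5, 235.1, 94.7]
ee_rot: [-0.001, 0.0, 1.0, -0.0]
force: [0.5, -0.0, -4.7]
grip_width: 0.476
grip_force: 63.4
time_s: 9.85
eef_pos: [465.8, 235.9, 31.3]
ee_rot: [0.0, -0.0, 1.0, 0.0]
force: [-0.1, -0.7, -4.9]
grip_width: 0.48
grip_force: 63.3
```

```bash
python3 -m crank '[[[0,0,0.05,0,0,0,35],[0,0,0.05,0,0,0,35],[0,0,0.03,0,0,0,35],[0,0,0,0,0,0,35],[0,0,0,0,0,0,43],[0,0,0,0,0,0,50],[0,0,0,0,0,0,62],[0,0,0,0,0,0,62]]]' 30
python3 -m crank '[[[0,0,0,0,0,0,62],[0,0,-0.4,0,0,0,62],[0,0,-1,0,0,0,62],[0,0,-1,0,0,0,62],[0,0,-1,0,0,0,62],[0,0,-1,0,0,0,62],[-0.5,-1,-1,0,0,0,62],[-0.5,-1,-1,0,0,0,62]]]'
python3 - <<'E'
from h import *
cv2.imwrite('pics/t2.png',cv2.convertScaleAbs(capture('scene')[120:270,240:470],alpha=2.2))
im=cv2.imread('pics/t2.png');cv2.imwrite('pics/t2.png',cv2.resize(im,None,fx=2.5,fy=2.5))
E
```

```text
time_s: 10.65
eef_pos: [466.0, 235.9, 28.2]
ee_rot: [0.0, -0.0, 1.0, 0.0]
force: [-0.2, -0.1, 0.2]
grip_width: 0.729
grip_force: 0.0
time_s: 11.45
eef_pos: [490.8, 185.6, 190.0]
ee_rot: [0.0, -0.001, 1.0, 0.0]
force: [0.6, 0.4, -0.6]
grip_width: 0.724
grip_force: 0.0
```

View pics/t2.png

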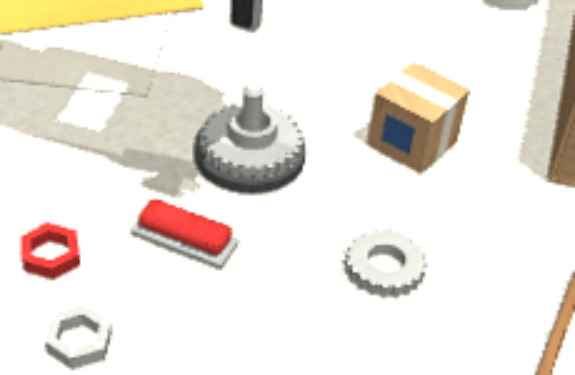

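The large gear is seated on the base, hub up, at about (250,145). Next is the spacer, hovering first for a measurement.

```bash
python3 -m crank '[[[-0.4,-1,-0.2,0,0,0,70],[-0.4,-1,-0.2,0,0,0,70],[-0.4,-1,-0.2,0,0,0,70],[-0.4,-1,-0.2,0,0,0,70],[-0.4,-1,-0.2,0,0,0,70],[-0.4,-1,-0.2,0,0,0,70],[-0.4,-1,0,0,0,0,70],[-0.4,-1,0,0,0,0,70]]]'
python3 -m crank '[[[-0.4,-1,0,0,0,0,70],[-0.4,-1,0,0,0,0,70],[-0.4,-1,0,0,0,0,70],[-0.4,-1,0,0,0,0,70],[-0.4,-1,0,0,0,0,70],[-0.2,-0.3,0,0,0,0,70],[0,0,0,0,0,0,70],[0,0,0,0,0,0,70]]]'
cat > meas.py <<'E'
from h import *
def meas(x,y,h,name,r=40,thr=25):
    s=sense();im=capture('wrist');cv2.imwrite(f'pics/{name}.png',im);K,T=cam('wrist',s)
    u,v=proj([[x,y,h]],K,T)[0];print('tcp',s['eef_pos'].round(1),'pred px',u.round(1),v.round(1))
    u0,v0=max(int(u)-r-15,0),max(int(v)-r-15,0);g=cv2.GaussianBlur(cv2.cvtColor(im,6)[v0:v0+2*r+30,u0:u0+2*r+30],(3,3),0)
    m=(g<np.percentile(g,85)-thr).astype(np.uint8)
    cs,hi=cv2.findContours(m,cv2.RETR_CCOMP,cv2.CHAIN_APPROX_NONE)
    for c,k in zip(cs,hi[0]):
        if cv2.contourArea(c)<60: continue
        px=c[:,0]+[u0,v0]
        for z in((h,0)):
            P=cast(px,z,K,T)[:,:2].astype(np.float32);e,ra=cv2.minEnclosingCircle(P)
            print('hole' if k[3]>=0 else 'out',z,'encl',np.round(e,1),round(2*ra,1),'ell',[np.round(q,1) for q in cv2.fitEllipse(P)[:2]])
    return m
E
python3 - <<'E'
from meas import *
m=meas(626,-147,14,'w4')
im=cv2.convertScaleAbs(cv2.imread('pics/w4.png')[150:300,240:400],alpha=2)
cv2.imwrite('pics/w4c.png',cv2.resize(im,None,fx=3.7,fy=3.7,interpolation=2))
E
```

```text
time_s: 12.3
eef_pos: [571.1, -15.1, 218.9]
ee_rot: [0.0, 0.0, 1.0, -0.0]
force: [0.3, 1.3, 0.6]
grip_width: 0.815
grip_force: 0.0
time_s: 13.1
eef_pos: [625.6, -145.5, 218.2]
ee_rot: [-0.0, -0.0, 1.0, 0.0]
force: [-0.3, 0.0, -0.2]
grip_width: 0.82
grip_force: 0.0
tcp [ 625.6 -145.5  218.2] pred px 315.8 215.0
out 14 encl [ 627.  -147.6] 46.6 ell [array([ 627.2, -147.2]), array([41.5, 45.9])]
out 0 encl [ 629.7 -147.7] 48.5 ell [array([ 630. , -147.3]), array([43.2, 47.7])]
hole 14 encl [ 627.5 -147.3] 28.0 ell [array([ 626.5, -146.7]), array([23.3, 26.9])]
hole 0 encl [ 630.2 -147.5] 29.1 ell [array([ 629.2, -146.8]), array([24.3, 28. ])]
```

View pics/w4c.png

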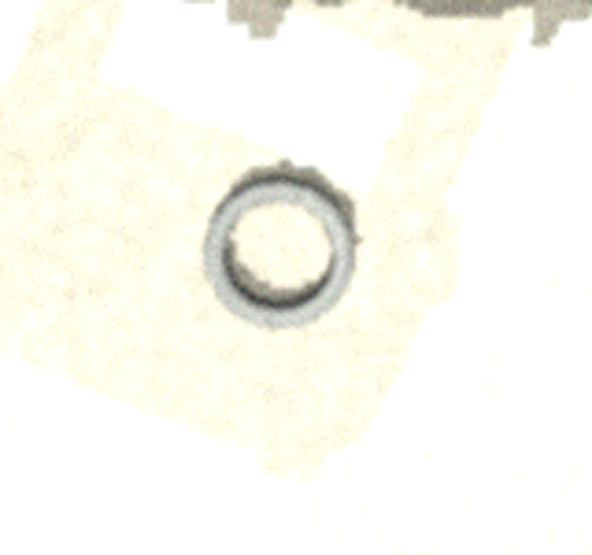

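The ring's rim is centred at (315.5,218.4), which gives about (629.5, −147). I descend and grip it.

```bash
python3 -m crank '[[[-0.16,-0.1,1,0,0,0,62],[0,0,1,0,0,0,60],[0,0,1,0,0,0,60],[0,0,1,0,0,0,60],[0,0,1,0,0,0,60],[0,0,1,0,0,0,60],[0,0,1,0,0,0,60],[0,0,0.8,0,0,0,60]]]' 40
python3 -m crank '[[[0,0,0.4,0,0,0,60],[0,0,0.25,0,0,0,60],[0,0,0.2,0,0,0,60],[0,0,0,0,0,0,50],[0,0,0,0,0,0,35],[0,0,0,0,0,0,35],[0,0,0,0,0,0,35],[0,0,0,0,0,0,35]]]'
python3 -m crank '[[[0,0,0,0,0,0,35],[0,0,0,0,0,0,35],[0,0,-0.2,0,0,0,35],[0,0,-0.3,0,0,0,35],[0,0,-0.5,0,0,0,35],[0,0,-1,0,0,0,35],[0,0,-1,0,0,0,35],[0,0,0,0,0,0,35]]]'
python3 - <<'E'
from h import *
s=sense();im=capture('wrist');print(s['eef_pos'],s['grip_width'])
cv2.imwrite('pics/w5.png',im)
cv2.imwrite('pics/w5c.png',cv2.resize(cv2.convertScaleAbs(im[220:370,220:420],alpha=2.2),None,fx=4,fy=4,interpolation=2))
E
```

```text
time_s: 13.95
eef_pos: [629.3, -147.7, 22.0]
ee_rot: [-0.0, -0.001, 1.0, 0.0]
force: [0.5, 0.6, -0.6]
grip_width: 0.697
grip_force: 0.0
time_s: 14.75
eef_pos: [630.3, -149.2, 2.9]
ee_rot: [0.001, -0.0, 1.0, -0.0]
force: [-1.0, 0.8, 6.7]
grip_width: 0.467
grip_force: 40.8
time_s: 15.55
eef_pos: [631.6, -149.8, 81.4]
ee_rot: [0.003, -0.0, 1.0, -0.001]
force: [0.1, -0.5, -0.3]
grip_width: 0.468
grip_force: 40.5
[ 631.58456187 -149.83032721   81.40974717] 0.4681436355717456
```

View pics/w5c.png

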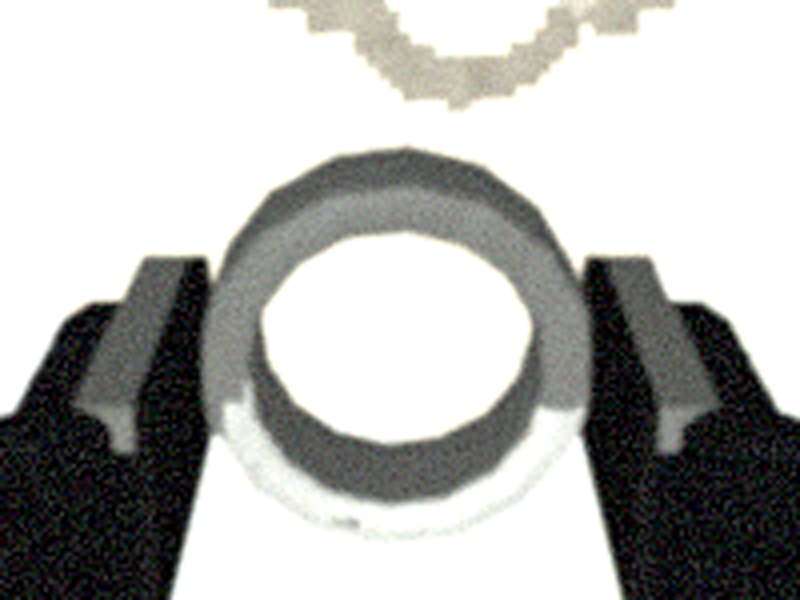

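The ring is held level, with its rim centre at (319.3,311.5). I work out the offset and carry it over.

```bash
python3 - <<'E'
from h import *
s=sense();K,T=cam('wrist',s);t=s['eef_pos'];b=cast((319.3,311.5),t[2]+11.1,K,T)[0]
print(b-t,(np.array([466.3,237.2])-b[:2])/25)
E
python3 -m crank '[[[0,0,-1,0,0,0,35],[0,0.2,-0.2,0,0,0,35],[0.4,1,0,0,0,0,35],[0.4,1,0,0,0,0,35],[0.4,1,0,0,0,0,35],[0.4,1,0,0,0,0,35],[0.4,1,0,0,0,0,35],[0.4,1,0,0,0,0,35]]]'
python3 -m crank '[[[0.4,1,0,0,0,0,35],[0.4,1,0,0,0,0,35],[0.4,1,0,0,0,0,35],[0.4,1,0,0,0,0,35],[0.4,1,0,0,0,0,35],[0.4,1,0,0,0,0,35],[0.4,1,0,0,0,0,35],[0,0,0,0,0,0,35]]]'
```

```text
[-0.36034518  1.53815136 11.1       ] [-6.55904823 15.40458912]
time_s: 16.4
eef_pos: [568.8, 7.2, 105.7]
ee_rot: [-0.001, -0.0, 1.0, 0.0]
force: [0.6, 0.7, 0.4]
grip_width: 0.471
grip_force: 40.6
time_s: 17.2
eef_pos: [498.0, 183.4, 105.9]
ee_rot: [-0.001, -0.002, 1.0, 0.0]
force: [0.4, 0.2, -1.1]
grip_width: 0.472
grip_force: 40.6
```

```bash
python3 -m crank '[[[0.5,0.8,0,0,0,0,35],[0.5,0.8,0,0,0,0,35],[0.26,0.49,0,0,0,0,35],[0,0,0,0,0,0,35],[0,0,0,0,0,0,35],[0,0,0,0,0,0,35],[0,0,0,0,0,0,35],[0,0,0,0,0,0,35]]]'
python3 - <<'E'
from h import *
s=sense();print(s['eef_pos'],s['ee_rot'])
E
```

```text
time_s: 18.0
eef_pos: [468.6, 232.7, 106.8]
ee_rot: [0.0, 0.0, 1.0, -0.0]
force: [0.6, -0.1, -0.9]
grip_width: 0.472
grip_force: 40.6
[468.57466361 232.69555104 106.75117024] [ 1.30839210e-05  3.31137239e-04  9.99999945e-01 -2.38340746e-05]
```

```bash
python3 -m crank '[[[0.08,0.12,0,0,0,0,35],[0,0,0,0,0,0,35],[0,0,0.4,0,0,0,35],[0,0,0.5,0,0,0,35],[0,0,0.5,0,0,0,35],[0,0,0.5,0,0,0,35],[0,0,0.35,0,0,0,35],[0,0,0.1,0,0,0,35]]]'
python3 -m crank '[[[0,0,0,0,0,0,35],[0,0,0.05,0,0,0,35],[0,0,0.05,0,0,0,35],[0,0,0.03,0,0,0,35],[0,0,0,0,0,0,35],[0,0,0,0,0,0,35],[0,0,0,0,0,0,35],[0,0,0,0,0,0,35]]]'
```

```text
time_s: 18.8
eef_pos: [465.7, 236.0, 46.7]
ee_rot: [-0.001, -0.0, 1.0, -0.0]
force: [-0.9, -0.1, -0.8]
grip_width: 0.47
grip_force: 40.6
time_s: 19.6
eef_pos: [466.3, 236.2, 44.9]
ee_rot: [0.0, -0.0, 1.0, 0.0]
force: [-0.3, 1.0, 0.1]
grip_width: 0.466
grip_force: 40.7
```

Near contact. I open slowly and retreat towards the small gear at about (618,162).

```bash
python3 -m crank '[[[0,0,0.03,0,0,0,35],[0,0,0,0,0,0,35],[0,0,0,0,0,0,41],[0,0,0,0,0,0,43],[0,0,0,0,0,0,46],[0,0,0,0,0,0,55],[0,0,0,0,0,0,62],[0,0,0,0,0,0,62]]]' 25
python3 -m crank '[[[0,0,-0.4,0,0,0,62],[0,0,-0.8,0,0,0,62],[0,0,-1,0,0,0,62],[0,0,-1,0,0,0,70],[-1,-0.5,-1,0,0,0,80],[-1,-0.5,-1,0,0,0,80],[-1,-0.5,-1,0,0,0,80],[-1,-0.5,-1,0,0,0,80]]]'
python3 -m crank '[[[-1,-0.5,-0.3,0,0,0,80],[-1,-0.5,0,0,0,0,80],[0,0,0,0,0,0,80],[0,0,0,0,0,0,80],[0,0,0,0,0,0,80],[0,0,0,0,0,0,80],[0,0,0,0,0,0,80],[0,0,0,0,0,0,80]]]'
python3 - <<'E'
from meas import *
s=sense();K,T=cam('top');print('post top',proj([[466.3,235.7,78]],K,T))
m=meas(617,161,14,'w6',r=45)
w=cv2.convertScaleAbs(cv2.imread('pics/w6.png')[160:280,250:400],alpha=1.8)
t=cv2.convertScaleAbs(capture('scene')[140:200,305:380],alpha=2)
cv2.imwrite('pics/w6c.png',np.hstack([cv2.resize(w,(500,400),interpolation=2),cv2.resize(t,(300,240),interpolation=2)]if 0 else [cv2.resize(w,(480,384),interpolation=2),cv2.resize(t,(320,256),interpolation=2)] and [cv2.resize(w,(480,384),interpolation=2),cv2.copyMakeBorder(cv2.resize(t,(320,256),interpolation=2),0,128,0,0,0)]))
E
```

```text
time_s: 20.4
eef_pos: [466.3, 236.1, 44.0]
ee_rot: [-0.0, -0.0, 1.0, -0.0]
force: [0.1, 0.2, -0.3]
grip_width: 0.722
grip_force: 0.0
time_s: 21.2
eef_pos: [566.9, 185.6, 226.1]
ee_rot: [0.0, -0.0, 1.0, 0.0]
force: [0.1, -0.0, -0.6]
grip_width: 0.932
grip_force: 0.0
time_s: 22.0
eef_pos: [616.0, 161.4, 231.8]
ee_rot: [0.0, -0.0, 1.0, -0.0]
force: [-0.4, -0.2, 0.1]
grip_width: 0.936
grip_force: 0.0
post top [[186.78948648 238.4136508 ]]
tcp [616.  161.4 231.8] pred px 316.9 213.0
out 14 encl [618.  163.3] 69.9 ell [array([616.5, 163.9]), array([61.7, 66.4])]
out 0 encl [620.6 163.3] 72.6 ell [array([619.1, 163.9]), array([64.1, 69. ])]
hole 14 encl [617.3 162.9] 28.1 ell [array([618. , 162.9]), array([24.6, 27.1])]
hole 0 encl [619.9 162.9] 29.2 ell [array([620.7, 162.9]), array([25.5, 28.1])]
```

View pics/w6c.png

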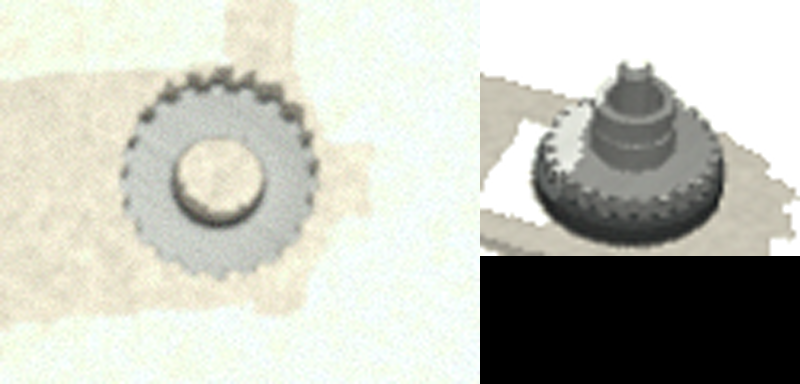

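The spacer sits on the hub (right panel). The small gear's bore rim is centred at about (318.4,217.2), which gives (620.5, 162.6). I descend and grip it.

```bash
python3 -m crank '[[[-0.18,0,1,0,0,0,80],[0,0,1,0,0,0,80],[0,0,1,0,0,0,80],[0,0,1,0,0,0,80],[0,0,1,0,0,0,80],[0,0,1,0,0,0,80],[0,0,1,0,0,0,80],[0,0,1,0,0,0,80]]]' 50
python3 -m crank '[[[0,0,0.5,0,0,0,80],[0,0,0.4,0,0,0,80],[0,0,0.23,0,0,0,80],[0,0,0.1,0,0,0,80],[0,0,0,0,0,0,70],[0,0,0,0,0,0,55],[0,0,0,0,0,0,55],[0,0,0,0,0,0,55]]]'
python3 -m crank '[[[0,0,0,0,0,0,55],[0,0,0,0,0,0,55],[0,0,-0.2,0,0,0,55],[0,0,-0.3,0,0,0,55],[0,0,-0.5,0,0,0,55],[0,0,-1,0,0,0,55],[0,0,-1,0,0,0,55],[0,0,0,0,0,0,55]]]'
python3 - <<'E'
from h import *
s=sense();im=capture('wrist');print(s['eef_pos'],s['grip_width'])
cv2.imwrite('pics/w7.png',im)
cv2.imwrite('pics/w7c.png',cv2.resize(cv2.convertScaleAbs(im[220:370,220:420],alpha=2.2),None,fx=4,fy=4,interpolation=2))
E
```

```text
time_s: 22.9
eef_pos: [620.7, 161.2, 30.6]
ee_rot: [0.0, -0.0, 1.0, 0.0]
force: [0.4, 0.1, -0.9]
grip_width: 0.936
grip_force: 0.0
time_s: 23.7
eef_pos: [621.4, 161.2, 2.2]
ee_rot: [0.001, -0.0, 1.0, 0.0]
force: [-2.4, -0.9, 6.3]
grip_width: 0.721
grip_force: 53.5
time_s: 24.5
eef_pos: [622.7, 161.4, 80.3]
ee_rot: [0.004, -0.0, 1.0, 0.0]
force: [1.2, -0.5, -1.4]
grip_width: 0.724
grip_force: 55.0
[622.74202302 161.38449195  80.29591853] 0.7243337112457297
```

View pics/w7c.png

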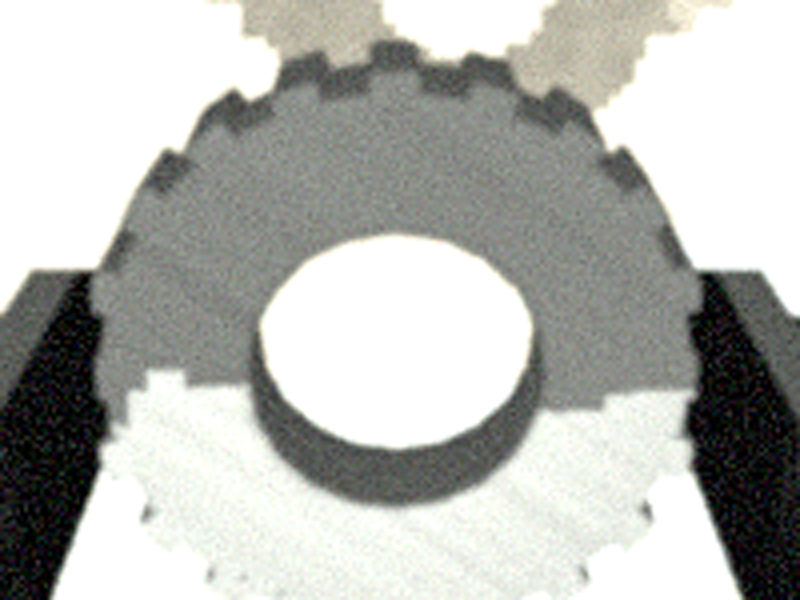

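The small gear is held level, with its bore at (319.5,312.8), so the offset is about 0. I carry it to the spindle.

```bash
python3 -m crank '[[[0,0,-0.6,0,0,0,55],[0,0,-0.5,0,0,0,55],[0.9,0.4,0,0,0,0,55],[0.9,0.4,0,0,0,0,55],[0.9,0.4,0,0,0,0,55],[0.9,0.4,0,0,0,0,55],[0.9,0.4,0,0,0,0,55],[0.9,0.4,0,0,0,0,55]]]'
python3 -m crank '[[[0.5,0.4,0,0,0,0,55],[0.36,0.2,0,0,0,0,55],[0,0,0,0,0,0,55],[0,0,0,0,0,0,55],[0,0,0,0,0,0,55],[0,0,0,0,0,0,55],[0,0,0,0,0,0,55],[0,0,0,0,0,0,55]]]'
python3 - <<'E'
from h import *
s=sense();K,T=cam('wrist',s);t=s['eef_pos'];b=cast((319.5,312.75),t[2]+11.8,K,T)[0]
d=np.array([466.3,237.2])-b[:2];print(t,b-t,'rows dx,dy,dz',-d[0]/25,d[1]/25,(t[2]-58.2)/25)
E
```

```text
time_s: 25.35
eef_pos: [484.9, 221.5, 103.8]
ee_rot: [0.0, -0.0, 1.0, 0.0]
force: [0.2, -0.2, -1.3]
grip_width: 0.719
grip_force: 55.1
time_s: 26.15
eef_pos: [464.4, 236.0, 103.2]
ee_rot: [-0.0, 0.0, 1.0, -0.0]
force: [0.8, -0.1, -1.6]
grip_width: 0.72
grip_force: 55.1
[464.44592855 236.00646889 103.2391    ] [-0.10799496  1.60422924 11.8       ] rows dx,dy,dz -0.07848265644182448 -0.016427925252683055 1.8015640001952904
```

```bash
python3 -m crank '[[[-0.08,-0.02,0,0,0,0,55],[0,0,0,0,0,0,55],[0,0,0.4,0,0,0,55],[0,0,0.4,0,0,0,55],[0,0,0.4,0,0,0,55],[0,0,0.4,0,0,0,55],[0,0,0.1,0,0,0,55],[0,0,0,0,0,0,55]]]'
python3 -m crank '[[[0,0,0,0,0,0,55],[0,0,0.04,0,0,0,55],[0,0,0.04,0,0,0,55],[0,0,0.02,0,0,0,55],[0,0,0,0,0,0,55],[0,0,0,0,0,0,55],[0,0,0,0,0,0,55],[0,0,0,0,0,0,55]]]'
```

```text
time_s: 26.95
eef_pos: [466.1, 235.6, 60.3]
ee_rot: [-0.0, -0.0, 1.0, -0.0]
force: [-0.1, -0.0, -2.4]
grip_width: 0.721
grip_force: 55.1
time_s: 27.75
eef_pos: [466.3, 235.7, 58.3]
ee_rot: [0.0, -0.0, 1.0, 0.0]
force: [0.8, 1.1, -2.7]
grip_width: 0.72
grip_force: 55.1
```

```bash
python3 -m crank '[[[0,0,0.03,0,0,0,55],[0,0,0.02,0,0,0,55],[0,0,0,0,0,0,60],[0,0,0,0,0,0,64],[0,0,0,0,0,0,67],[0,0,0,0,0,0,72],[0,0,0,0,0,0,80],[0,0,0,0,0,0,80]]]' 25
python3 -m crank '[[[0,0,-0.4,0,0,0,80],[0,0,-0.8,0,0,0,80],[0,0,-1,0,0,0,80],[0,0,-1,0,0,0,80],[0,-1,-1,0,0,0,80],[0,-1,-1,0,0,0,80],[0,-1,-1,0,0,0,80],[0,-1,-0.7,0,0,0,80]]]'
python3 - <<'E'
from h import *
K,T=cam('top');p=cast((329.1,263.6),14,K,T)[0];s=sense();d=p-s['eef_pos'];print(p,d/25)
E
```

```text
time_s: 28.55
eef_pos: [466.3, 235.6, 56.9]
ee_rot: [-0.0, -0.0, 1.0, -0.0]
force: [0.3, -0.1, -0.4]
grip_width: 0.937
grip_force: 0.0
time_s: 29.35
eef_pos: [466.4, 134.8, 232.0]
ee_rot: [0.001, -0.0, 1.0, 0.0]
force: [0.3, -0.4, 0.3]
grip_width: 0.935
grip_force: 0.0
[437.82056671 -19.45084836  14.        ] [-1.14308341 -6.16844281 -8.72032772]
```

```bash
python3 -m crank '[[[0.2,-1,0,0,0,0,70],[0.2,-1,0,0,0,0,70],[0.2,-1,0,0,0,0,70],[0.2,-1,0,0,0,0,70],[0.2,-1,0,0,0,0,70],[0.15,-1,0,0,0,0,70],[0,-0.17,0,0,0,0,70],[0,0,0,0,0,0,70]]]'
python3 - <<'E'
from meas import *
m=meas(438,-19.5,14,'w8',r=40)
K,T=cam('wrist',sense());print(proj([[438,-19.5,14]],K,T))
w=cv2.convertScaleAbs(cv2.imread('pics/w8.png')[155:275,240:400],alpha=1.8)
w=cv2.resize(w,(480,360),interpolation=2)
t=cv2.resize(cv2.convertScaleAbs(capture('scene')[130:200,305:380],alpha=2),(320,300),interpolation=2)
cv2.imwrite('pics/w8c.png',np.hstack([w,cv2.copyMakeBorder(t,0,60,0,0,0)]))
E
```

```text
time_s: 30.15
eef_pos: [437.6, -18.8, 230.0]
ee_rot: [0.0, 0.001, 1.0, -0.0]
force: [-1.4, 0.5, 0.9]
grip_width: 0.82
grip_force: 0.0
tcp [437.6 -18.8 230. ] pred px 316.7 212.7
out 14 encl [442.5 -15.5] 39.2 ell [array([442.6, -16.2]), array([27.1, 34.9])]
out 0 encl [445.3 -15.5] 40.7 ell [array([445.4, -16.1]), array([28.2, 36.3])]
out 14 encl [425.2 -14.9] 46.0 ell [array([422.1, -14.2]), array([20.4, 39.7])]
out 0 encl [427.3 -14.8] 47.8 ell [array([424.1, -14.1]), array([21.2, 41.2])]
out 14 encl [386.4  29.7] 13.6 ell [array([385.6,  30.3]), array([ 8.7, 11.8])]
out 0 encl [387.1  31.5] 14.1 ell [array([386.1,  32.1]), array([ 9.1, 12.3])]
[[316.04517023 212.75636809]]
```

View pics/w8c.png

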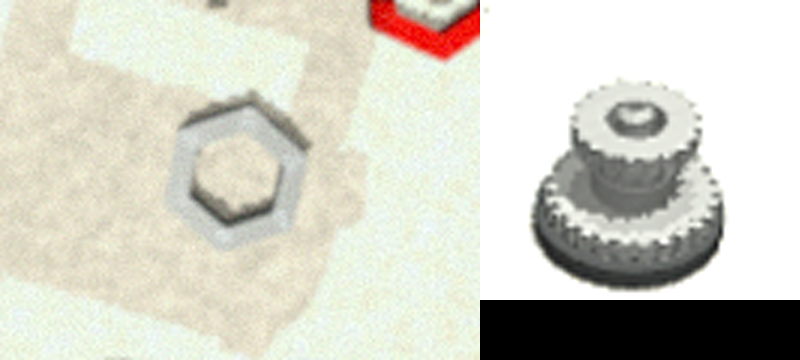

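The right panel shows the small gear seated. The grey nut's centre is at (318.5,213.5), giving (439, −19), with a flat facing about 9.5° from the y axis. I turn the tool +1.2 units, descend and grip it.

```bash
python3 -m crank '[[[-0.05,0,1,0,0,0,62],[0,0,1,0,0,0.6,60],[0,0,1,0,0,0.6,60],[0,0,1,0,0,0,60],[0,0,1,0,0,0,60],[0,0,1,0,0,0,60],[0,0,1,0,0,0,60],[0,0,1,0,0,0,60]]]' 40
python3 -m crank '[[[0,0,0.5,0,0,0,60],[0,0,0.4,0,0,0,60],[0,0,0.2,0,0,0,60],[0,0,0,0,0,0,60],[0,0,0,0,0,0,50],[0,0,0,0,0,0,38],[0,0,0,0,0,0,38],[0,0,0,0,0,0,38]]]'
python3 -m crank '[[[0,0,0,0,0,0,38],[0,0,0,0,0,0,38],[0,0,-0.2,0,0,0,38],[0,0,-0.3,0,0,0,38],[0,0,-0.5,0,0,0,38],[0,0,-1,0,0,0,38],[0,0,-1,0,0,0,38],[0,0,0,0,0,0,38]]]'
python3 - <<'E'
from h import *
s=sense();im=capture('wrist');print(s['eef_pos'],s['grip_width'],s['ee_rot'])
cv2.imwrite('pics/w9.png',im)
cv2.imwrite('pics/w9c.png',cv2.resize(cv2.convertScaleAbs(im[220:370,220:420],alpha=2.2),None,fx=4,fy=4,interpolation=2))
E
```

```text
time_s: 31.05
eef_pos: [439.0, -17.6, 28.7]
ee_rot: [0.0, 0.083, 0.997, 0.0]
force: [0.5, -0.6, 0.5]
grip_width: 0.703
grip_force: 0.0
time_s: 31.85
eef_pos: [439.2, -18.6, 3.0]
ee_rot: [0.001, 0.084, 0.996, -0.0]
force: [-1.0, 2.2, 5.6]
grip_width: 0.523
grip_force: 40.4
time_s: 32.65
eef_pos: [440.4, -19.1, 80.1]
ee_rot: [0.003, 0.084, 0.996, -0.001]
force: [0.5, 0.5, -2.1]
grip_width: 0.523
grip_force: 41.6
[440.39794423 -19.06436271  80.09626627] 0.5226965129068253 [ 2.98771491e-03  8.35637751e-02  9.96497706e-01 -7.00195716e-04]
```

View pics/w9c.png

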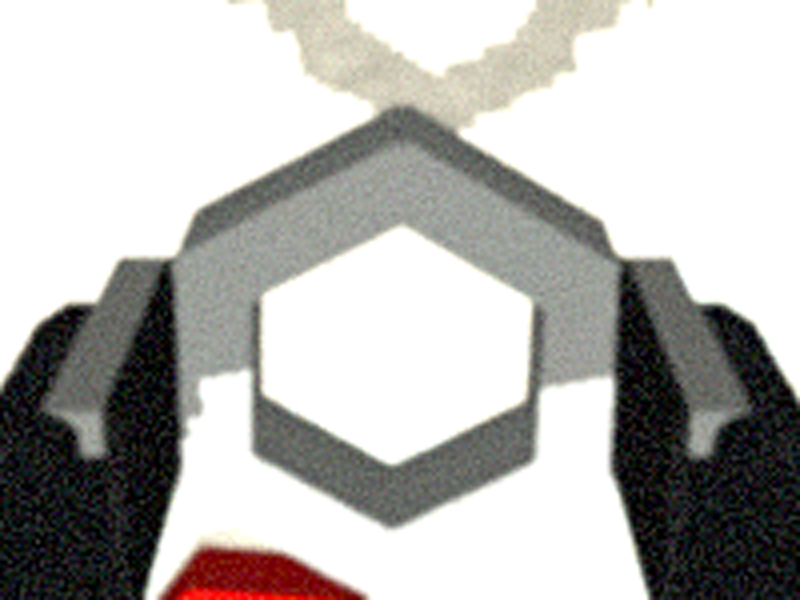

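The nut is held on its flats, with the opening centred at (319.4,313.5), so the offset is about 0. I turn back and carry it to the spindle.

```bash
python3 -m crank '[[[0,0,-0.5,0,0,-0.6,38],[0,0,-0.6,0,0,-0.6,38],[-0.2,1,0,0,0,0,38],[-0.2,1,0,0,0,0,38],[-0.2,1,0,0,0,0,38],[-0.2,1,0,0,0,0,38],[-0.2,1,0,0,0,0,38],[0,1,0,0,0,0,38]]]'
python3 -m crank '[[[0,1,0,0,0,0,38],[0,1,0,0,0,0,38],[0,1,0,0,0,0,38],[0,0.8,0,0,0,0,38],[0,0.4,0,0,0,0,38],[0,0,0,0,0,0,38],[0,0,0,0,0,0,38],[0,0,0,0,0,0,38]]]'
python3 - <<'E'
from h import *
s=sense();K,T=cam('wrist',s);t=s['eef_pos'];b=cast((319.4,313.5),t[2]+11,K,T)[0]
d=np.array([466.3,237.2])-b[:2];print(t,s['ee_rot'],b-t,'rows dx,dy,dz',-d[0]/25,d[1]/25,(t[2]-73)/25)
E
```

```text
time_s: 33.5
eef_pos: [463.6, 132.4, 103.5]
ee_rot: [-0.001, 0.0, 1.0, -0.0]
force: [0.2, -0.2, -1.2]
grip_width: 0.526
grip_force: 41.6
time_s: 34.3
eef_pos: [463.8, 235.5, 104.4]
ee_rot: [-0.0, 0.0, 1.0, -0.0]
force: [0.0, -0.5, -2.2]
grip_width: 0.528
grip_force: 41.6
[463.82628298 235.5424438  104.38169947] [-1.98390036e-04  4.24608301e-04  9.99999881e-01 -1.32990307e-04] [ 0.64173831  1.56719852 11.        ] rows dx,dy,dz -0.07327914835569345 0.003614307179104799 1.2552679787690557
```

```bash
python3 -m crank '[[[-0.08,0,0,0,0,0,38],[0,0,0,0,0,0,38],[0,0,0.3,0,0,0,38],[0,0,0.3,0,0,0,38],[0,0,0.3,0,0,0,38],[0,0,0.2,0,0,0,38],[0,0,0.05,0,0,0,38],[0,0,0,0,0,0,38]]]'
python3 -m crank '[[[0,0,0,0,0,0,38],[0,0,0.04,0,0,0,38],[0,0,0.03,0,0,0,38],[0,0,0.02,0,0,0,38],[0,0,0,0,0,0,38],[0,0,0,0,0,0,38],[0,0,0,0,0,0,38],[0,0,0,0,0,0,38]]]'
```

```text
time_s: 35.1
eef_pos: [465.8, 236.4, 75.6]
ee_rot: [-0.0, -0.0, 1.0, -0.0]
force: [1.4, 0.1, -2.1]
grip_width: 0.527
grip_force: 41.5
time_s: 35.9
eef_pos: [465.8, 236.4, 73.6]
ee_rot: [0.0, -0.0, 1.0, 0.0]
force: [0.3, -0.5, -0.6]
grip_width: 0.525
grip_force: 41.6
```

```bash
python3 -m crank '[[[0,0,0.03,0,0,0,38],[0,0,0,0,0,0,38],[0,0,0,0,0,0,44],[0,0,0,0,0,0,46],[0,0,0,0,0,0,49],[0,0,0,0,0,0,55],[0,0,0,0,0,0,66],[0,0,0,0,0,0,66]]]' 25
python3 -m crank '[[[0,0,-0.3,0,0,0,66],[0,0,-0.8,0,0,0,66],[0,0,-1,0,0,0,66],[0,0,-1,0,0,0,66],[0,-1,-1,0,0,0,66],[0,-1,-0.5,0,0,0,66],[0,-1,0,0,0,0,66],[0,-1,0,0,0,0,66]]]'
python3 -m crank '[[[0,0,0,0,0,0,66],[0,0,0,0,0,0,66],[0,0,0,0,0,0,66],[0,0,0,0,0,0,66],[0,0,0,0,0,0,66],[0,0,0,0,0,0,66],[0,0,0,0,0,0,66],[0,0,0,0,0,0,66]]]'
python3 - <<'E'
from h import *
t=cv2.resize(cv2.convertScaleAbs(capture('scene')[120:210,290:400],alpha=2),(660,540),interpolation=2)
cv2.imwrite('pics/end.png',t)
E
```

```text
time_s: 36.7
eef_pos: [465.8, 236.4, 72.8]
ee_rot: [0.0, -0.0, 1.0, 0.0]
force: [-0.5, 0.7, 0.1]
grip_width: 0.774
grip_force: 0.0
time_s: 37.5
eef_pos: [465.9, 135.5, 188.9]
ee_rot: [0.001, -0.0, 1.0, 0.0]
force: [0.5, -0.6, 0.6]
grip_width: 0.777
grip_force: 0.0
time_s: 38.3
eef_pos: [465.8, 136.5, 187.8]
ee_rot: [-0.0, -0.0, 1.0, -0.0]
force: [-0.7, -0.6, 0.2]
grip_width: 0.776
grip_force: 0.0
```

View pics/end.png

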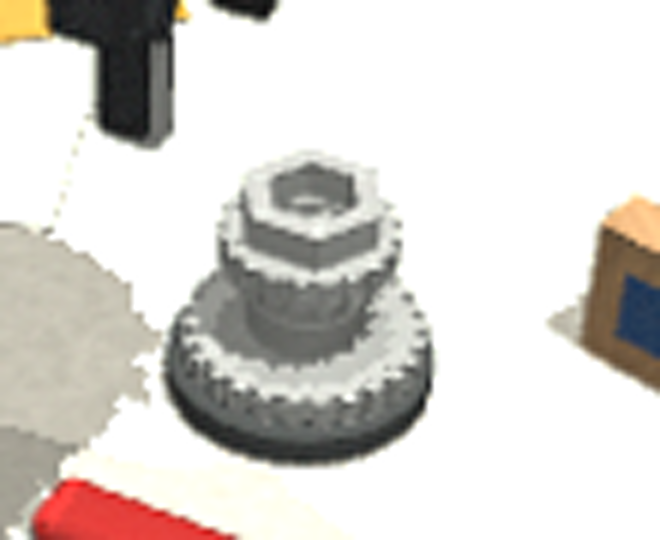

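The stack is complete and level, with the nut on top at about (312,195) and the gripper clear.

```bash
python3 -c "
from rig import *
print(finish_job())"
```

```text
the job is handed in; nothing more can be done
None
```

The gear set is stacked on the spindle in build order (large gear hub up, spacer, small gear, hex nut), all flat and released in the last camera view, and handed in at about 38 s; no verdict came back.

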